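# Pop the sharpener drawer of the pencil case and catch it

## Robot

A 6-joint arm with a two-finger parallel gripper is mounted at the origin on the work surface. World frame = base frame: x ahead of the robot, y to its left, z up, the work surface at z = 0. Lengths are in m, angles in rad, forces in N, time in s.
With the tool pointing down it reaches from about 0.25 to 0.775 m from the base axis. Payload 4 kg.
Tool frame: the origin (TCP) lies on the centre line of the jaws, within the pads' length; the fingertips stand 22 mm ahead of it and the grasp point (between the pads) lies 3 mm ahead of it; z points along the fingers, y is the direction in which the jaws open and shut (so a half turn about z gives the same grasp; the last joint's range is limited). The gripper opens to 94 mm and grips with 3 to 60 N. Pads are 16 mm wide; open, the fingers measure 119 mm over their backs; the gripper's body (75 mm by 177 mm) begins 78 mm behind the grasp point.
Start: joints at [-1.317, 0.087, 1.371, -0, 1.684, -0.103], TCP at [0.192, -0.515, 0.228] pointing down, gripper open.
Joint ranges: [-3.1, 3.1], [-0.76, 2.03], [0.27, 2.55], [-1.08, 4.22], [0.17, 2.65], [-2.57, 2.57]. Speed limits (rad/s): [2.79, 2.79, 3.14, 3.14, 3.14, 3.14].

## Interface

Orientations are given as [roll, pitch, yaw] about the fixed x, y, z axes, in that order (R = Rz(yaw) Ry(pitch) Rx(roll)).
In Python, from bench import robot gives the robot as it stands. The module is installed in compiled form; this text tells all that it offers.
- The arm moves only by the shell command python3 -m inch 'ROWS'. ROWS is JSON, a list of rows, each an object with "linear": the shift along the world's x, y, z scaled (see below), a list of three; "twist": the turn about the world's z scaled (see below); "gripper": the opening, from 0 (shut) to 1 (fully open). In form: [{"linear": [x, y, z], "twist": twist, "gripper": gripper}, ...]. A call has 1 to 10 rows; each row is the pose to reach, as a shift and turn from the pose commanded when the call began; what a row does not reach only later rows make up. The controller multiplies each number of a shift by 0.1 m and each number of a turn by 60 degrees. A row lasts 1/12 s, in which the tool goes at most 41.7 mm and 7.16 degrees, less where a joint would pass 70% of its speed; a pose out of reach is approached as far as the arm can. A call with a number of a shift or a turn outside -1 to 1 is refused whole. A call with a gripper value outside its range is refused whole. The fingers move at their own pace and stop on an object; the grip force is fixed at half the most. Time passes only in rows, so rows that repeat a pose let the fingers close. It gives the time, the measured TCP pose, the force and the opening at its end, in the units of the state.
- robot.get_obs(): the state, without advancing time (a new reading comes with each control period).
- robot.snapshot(name): name is "scene" or "top" or "wrist"; returns a dict with "image" (480x640x3 uint8, red, green, blue), "depth" (480x640 float32, m along the optical axis (not along the pixel's ray), 0 where there is no reading), "mtx" (3x3 intrinsics, pixels), "rvec" (rotation vector, rad) and "tvec" (3), from world to camera coordinates, as OpenCV has them; the wrist camera has in their place "hand_eye" (4x4, takes a point from camera to tool coordinates, whose origin is the TCP and whose axes are the flange's). Camera axes: x right, y down, z forward; pixel columns grow to the right and rows downward; lengths in m; the calibration is good to about 2 mm. A picture is of the moment at which its call begins: read the wrist's pose just before it.
- robot.close_job(): hands the job in, once; it reports no verdict.
The state is a dict: "time": time; "joint_positions": joint angles; "qvel": joint speeds; "joint_torque": joint torques, N m; "tool_pos": TCP position; "ee_rot": TCP orientation; "wrist_force": force on the tool from outside, world axes, zero at the start; "wrist_torque": the same for the moment, N m; "width": finger opening in m.
Only numpy, scipy, OpenCV 4.12 (cv2) and the standard library are available. Lean on these libraries where they do the work, as an engineer would, in place of code of your own. Each camera call takes 0.05 s, during which the arm holds its last target.

## Task

Press the ejector button of the pencil case with one fingertip so that its spring shoots the sharpener drawer out, and have the other finger waiting in front to stop the drawer before it slides out of its slot. Leave the drawer standing open part-way, well clear of its latch but still in its slot, let go of the button and back off. Do not pick the drawer up, and leave the other things on the desk where they are.

Things in the scene. Friction and masses are not known exactly. Their poses are not given: they have to be found in the camera images.
- pencil_case: Slate-grey plastic pencil case, fixed. Origin on the desk under the ejector button; y runs along its length, x across its 92 mm width. y +24 to +214 mm: pen box under a clear flap, top 44 mm high. y -24 to +24: low thumb saddle, deck 20 mm high, open at both sides, button in its middle. y -34 to -24: upright end panel of the sharpener drawer, which leaves straight towards -y.
- ejector_top (a point): Top centre of the ejector button, a light grey 26 (x) x 18 (y) mm push button in the middle of the saddle; 27 mm above the desk, 22 mm fully pressed. It lies 34 mm from the outer face of the shut drawer's end panel, with 24 mm of free room to either side along the case's y.
- ejector (a joint): Travel of the ejector button in m: 0 up, 0.005 fully down. Spring: 1.8 N at the start, 4.8 N fully down. It lets go of the drawer at about 0.0035 and comes back up when released.
- drawer_front (a point): Centre of the outer face of the drawer's end panel (92 mm wide, 10 mm thick, upright from the desk to 44 mm height), 22 mm above the desk; axes as the case's, the face looks to -y. In the case's frame its y is -34 mm when shut; each mm less is a mm that the drawer is out.
- sharpener_drawer: Loose light grey drawer, 50 g, slippery: end panel and a 64 mm long, 50 mm wide bin with a sharpener, sliding under the saddle. Origin at the bin's underside, below the button when shut; axes as the case's. Once unlatched a spring drives it towards -y for 20 mm (2 N falling to 1 N), then it coasts at about 1 m/s; uncaught it leaves its slot (64 mm out). Under 12 mm out it is not past its latch.
- pencil_cup: bystander: terracotta cup, 82 mm across and 98 mm high, crowded with pens that reach about 170 mm above the desk; origin at the centre of its foot
- stapler: bystander: silver aluminium stapler, 36 x 140 x 58 mm high, long along its y; origin at the centre of its underside
- paperweight: bystander: green glass marble paperweight with a flat foot, 60 mm across, 54 mm high, standing in the line along which the drawer is shot out; origin at the centre of its foot
Not all that is in view belongs to the job. What is meant by the sharpener_drawer is not brown or yellow, and is the larger of those in its own colour.

How it is judged:
On the way, in this order (a step that is already met when the one before it is completed fails the run):
1. the ejector button is pressed down (value of joint ejector above 0.0032 m).
2. the popped drawer comes to rest part-way out, still in its slot, stopped by the gripper that is at it (y of drawer_front in the frame of pencil_case between -0.094 and -0.044 m and linear speed of sharpener_drawer below 0.05 m/s and distance between the grasp point and drawer_front below 0.1 m), for 0.05 s.
At the end, for the whole second after the job is handed in: The drawer rests level, 12 to 60 mm out of the case, its bin still in the slot; the ejector button is up again (less than 1.5 mm down) and each of the cup, stapler and paperweight stands within 20 mm of where it was (y of drawer_front in the frame of pencil_case between -0.094 and -0.046 m and linear speed of sharpener_drawer below 0.02 m/s and angle between sharpener_drawer's own z axis and vertical below 0.12 rad and value of joint ejector below 0.0015 m and distance of each of pencil_cup, stapler, paperweight from where it was at the start of the episode below 0.02 m); the robot touches nothing.
It fails at once if the drawer slides out of its slot (more than 62 mm out) (y of drawer_front in the frame of pencil_case below -0.096 m).
It fails at once if the drawer is lifted (its panel's centre more than 34 mm above the desk) (height (world z) of drawer_front above 0.034 m).
It fails at once if a cup, stapler or paperweight is shoved more than 20 mm (distance of any of pencil_cup, stapler, paperweight from where it was at the start of the episode above 0.02 m).
It also fails if it takes over 32 s, if anything falls off the work surface, if the arm or the gripper's body presses on something with over 40 N, if the wrist force passes 120 N, or if a joint passes its speed limit or range.

## Working session

There is one attempt and no reset: what is moved stays moved. The work goes in short steps, Python scripts to look and compute and a shell command to move; the robot and the scene stay as the last step left them, time stands still between calls to the robot, and variables do not carry over. Pictures are saved under pics/ and viewed, and the job is handed in when it is done.

```bash
mkdir -p pics; cat > h.py <<'E'
import numpy as np, cv2
from bench import robot
def snap(n,f=None):
    s=robot.snapshot(n)
    if f: cv2.imwrite('pics/'+f,s['image'][:,:,::-1])
    return s
def cam(s):
    R,_=cv2.Rodrigues(np.array(s['rvec'],float)); return R,np.array(s['tvec'],float).ravel()
def pts(s):
    R,t=cam(s);K=s['mtx'];d=s['depth'];v,u=np.mgrid[:480,:640]
    P=np.stack([(u-K[0,2])/K[0,0]*d,(v-K[1,2])/K[1,1]*d,d],-1)
    return (P-t)@R
def ray(s,u,v,z):
    R,t=cam(s);K=s['mtx'];c=-R.T@t
    d=R.T@np.array([(u-K[0,2])/K[0,0],(v-K[1,2])/K[1,1],1]); return c+d*(z-c[2])/d[2]
E
python3 - <<'E'
from h import *
o=robot.get_obs();print(o['time'],o['tool_pos'],o['ee_rot'],o['width'])
for n in('scene','top'):
    s=snap(n,n+'1.png'); np.savez(n+'1.npz',**s)
    R,t=cam(s);print(n,-R.T@t,s['mtx'][0,0])
E
```

```text
0.0 [ 0.19195643 -0.51488254  0.22629037] [-3.13937135e+00 -1.94339717e-04  3.56814081e-01] 0.09405046443029315
scene [1.21536624 0.43760956 0.86718546] 555.8383765022211
top [0.52313153 0.03508757 1.05771714] 463.8013058288319
```

View pics/scene1.png

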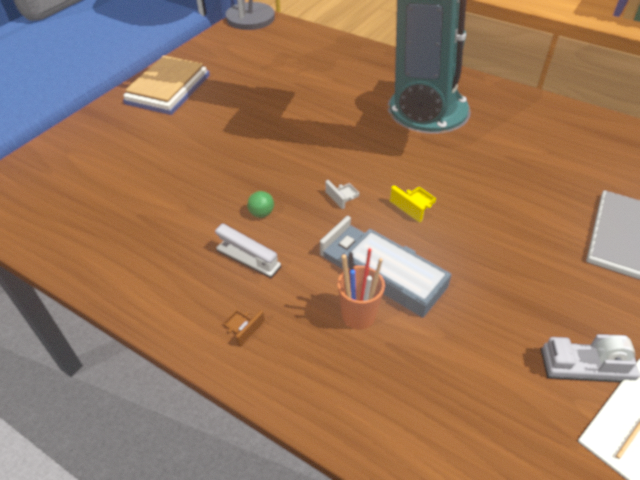

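View pics/top1.png

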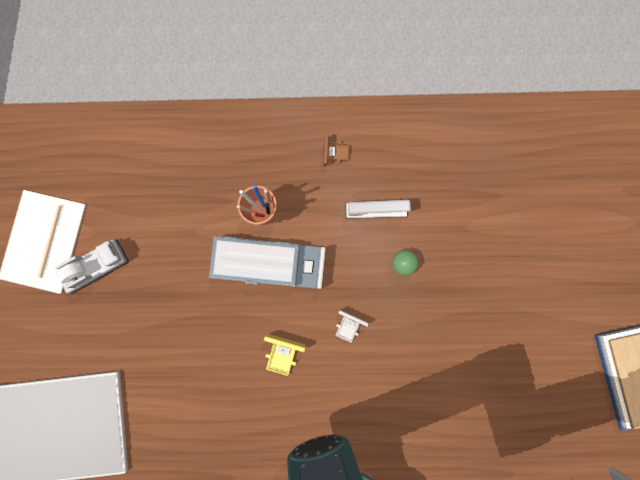

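Candidates for the drawer, in top-view pixels:
- light grey panel in the case at (322,267)
- small loose grey one at (349,326)
- yellow one at (283,355)
- brown one at (337,151)

The one in the case is the larger of the two greys, so I choose it. Next is a close crop and a measurement.

```bash
python3 - <<'E'
from h import *
s=dict(np.load('top1.npz'));P=pts(s);im=s['image']
c=im[180:380,190:430,::-1];cv2.imwrite('pics/crop1.png',cv2.resize(c,None,fx=3.3,fy=3,interpolation=cv2.INTER_CUBIC)[:600,:800])
hsv=cv2.cvtColor(im,cv2.COLOR_RGB2HSV)
z=P[...,2]
print('desk z',np.median(z[200:300,450:550]))
roi=np.zeros((480,640),bool);roi[228:295,203:332]=1
# light blobs in the saddle/panel area
m=(roi&(hsv[...,1]<40)&(hsv[...,2]>150)).astype(np.uint8)
n,l,st,ce=cv2.connectedComponentsWithStats(m)
for i in range(1,n):
    if st[i,4]>20:
        zz=np.median(z[l==i]); print(st[i],ce[i],'z',zz,'pt',ray(s,*ce[i],zz)); 
        r=cv2.minAreaRect(np.argwhere(l==i)[:,::-1].astype(np.float32)); print('  rect',r)
# case top outline
m=(roi&(z>0.012)).astype(np.uint8)
ct=max(cv2.findContours(m,0,2)[0],key=cv2.contourArea)
r=cv2.minAreaRect(ct);print(r);b=cv2.boxPoints(r)
for q in b: print(q,ray(s,*q,0.044))
for nm,(u,v) in dict(cup=(257,205),stap=(378,208),pw=(405,263)).items():
    print(nm,ray(s,u,v,.05))
E
```

```text
desk z 0.0003451667800928531
[ 209  236   90   51 3564] [253.45173962 261.18630752] z 0.04359093497023603 pt [0.56412479 0.18772206 0.04359093]
  rect ((253.3905029296875, 261.61669921875), (86.13605499267578, 44.23888397216797), 5.599339485168457)
[298 247  27  42 659] [314.17754173 267.15022762] z 0.02112273237050596 pt [0.54916357 0.05535162 0.02112273]
  rect ((312.12445068359375, 266.3166198730469), (23.06256675720215, 41.433319091796875), 7.594643592834473)
[303 260  10  13 104] [307.61538462 266.32692308] z 0.026952335831382138 pt [0.55111512 0.06978262 0.02695234]
  rect ((307.5846252441406, 266.3230895996094), (8.434361457824707, 12.155404090881348), 7.125016689300537)
((267.1881103515625, 262.11883544921875), (113.03622436523438, 44.77667236328125), 5.710592269897461)
[208.72276 278.7723 ] [0.52749233 0.28594467 0.044     ]
[213.1782  234.21785] [0.62516673 0.27603469 0.044     ]
[325.65344 245.46536] [0.59557824 0.02891805 0.044     ]
[321.198   290.01984] [0.49860731 0.04051464 0.044     ]
cup [0.68714975 0.17796754 0.05      ]
stap [ 0.67510995 -0.08714567  0.05      ]
pw [ 0.55376152 -0.14216465  0.05      ]
```

View pics/crop1.png

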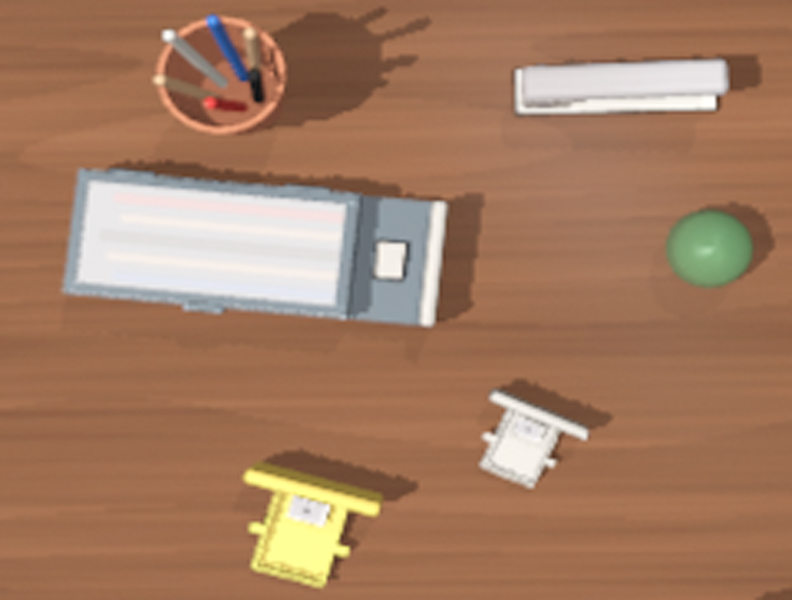

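The crop shows the light grey panel at the saddle end of the slate case with the button beside it. It is clearly larger than the loose grey decoy. The paperweight lies in line about 210 mm from the button. Button is at (0.551, 0.070), and the case's y axis points along (0.118, 0.993). I need a turn of about -27.2° (twist -0.453) and a TCP at about (0.547, 0.033).

```bash
python3 -m inch '[{"linear":[0.3,0.45,0],"twist":-0.1,"gripper":0.66},{"linear":[0.6,0.9,0],"twist":-0.15,"gripper":0.66},{"linear":[0.6,0.9,0],"twist":-0.15,"gripper":0.66}]'
python3 -m inch '[{"linear":[0.3,0.45,0],"twist":-0.1,"gripper":0.66},{"linear":[0.6,0.9,0],"twist":-0.15,"gripper":0.66},{"linear":[0.6,0.9,0],"twist":-0.15,"gripper":0.66}]'
python3 -m inch '[{"linear":[0.3,0.45,0],"twist":-0.1,"gripper":0.66},{"linear":[0.6,0.9,0],"twist":-0.153,"gripper":0.66},{"linear":[0.6,0.9,0],"twist":-0.153,"gripper":0.66}]'
python3 -m inch '[{"linear":[0.3,0.45,0],"twist":0,"gripper":0.66},{"linear":[0.6,0.9,0],"twist":0,"gripper":0.66},{"linear":[0.6,0.9,0],"twist":0,"gripper":0.66}]'
```

```text
time: 0.35
tool_pos: [0.2532, -0.4228, 0.2268]
ee_rot: [-3.139, -0.001, 0.198]
wrist_force: [0.1, 0.4, 0.7]
width: 0.0774
time: 0.6
tool_pos: [0.3133, -0.3323, 0.2271]
ee_rot: [-3.14, -0.001, 0.043]
wrist_force: [-0.4, -1.6, -1.1]
width: 0.0626
time: 0.85
tool_pos: [0.3731, -0.2424, 0.2272]
ee_rot: [-3.14, -0.0, -0.118]
wrist_force: [-0.1, -0.4, -0.5]
width: 0.062
time: 1.1
tool_pos: [0.4332, -0.1521, 0.2271]
ee_rot: [-3.14, 0.0, -0.115]
wrist_force: [-0.4, 0.1, -0.1]
width: 0.0621
```

```bash
python3 -m inch '[{"linear":[0.3,0.46,0],"twist":0,"gripper":0.66},{"linear":[0.57,0.92,0],"twist":0,"gripper":0.66},{"linear":[0.57,0.92,0],"twist":0,"gripper":0.66}]'
python3 -m inch '[{"linear":[0.3,0.46,-0.2],"twist":0,"gripper":0.66},{"linear":[0.564,0.93,-0.6],"twist":0,"gripper":0.66},{"linear":[0.564,0.93,-0.9],"twist":0,"gripper":0.66},{"linear":[0.564,0.93,-0.9],"twist":0,"gripper":0.66},{"linear":[0.564,0.93,-0.9],"twist":0,"gripper":0.66},{"linear":[0.564,0.93,-0.9],"twist":0,"gripper":0.66}]'
python3 - <<'E'
from h import *
o=robot.get_obs();print(o['time'],o['tool_pos'],o['ee_rot'],o['width'])
w=snap('wrist','w1.png');np.savez('w1.npz',pos=o['tool_pos'],rot=o['ee_rot'],**w)
print(w['hand_eye']);s=snap('scene','s2.png')
cv2.imwrite('pics/s2c.png',cv2.resize(s['image'][100:300,230:470,::-1],None,fx=3,fy=3))
E
```

```text
time: 1.35
tool_pos: [0.4901, -0.06, 0.2269]
ee_rot: [-3.14, 0.001, -0.115]
wrist_force: [-0.5, -0.3, -0.1]
width: 0.062
time: 1.85
tool_pos: [0.5444, 0.0299, 0.1359]
ee_rot: [3.141, 0.004, -0.116]
wrist_force: [0.6, 0.4, 0.4]
width: 0.062
1.85 [0.54442005 0.02988854 0.13588059] [ 3.14067844  0.0041848  -0.11625099] 0.06196126311025236
[[ 4.64162321e-04 -9.66325021e-01 -2.57324188e-01  7.54467691e-02]
 [ 9.99999786e-01  5.67385778e-04 -3.26890575e-04 -8.28669540e-04]
 [ 4.61884627e-04 -2.57323981e-01  9.66325077e-01 -1.58294953e-01]
 [ 0.00000000e+00  0.00000000e+00  0.00000000e+00  1.00000000e+00]]
```

View pics/w1.png

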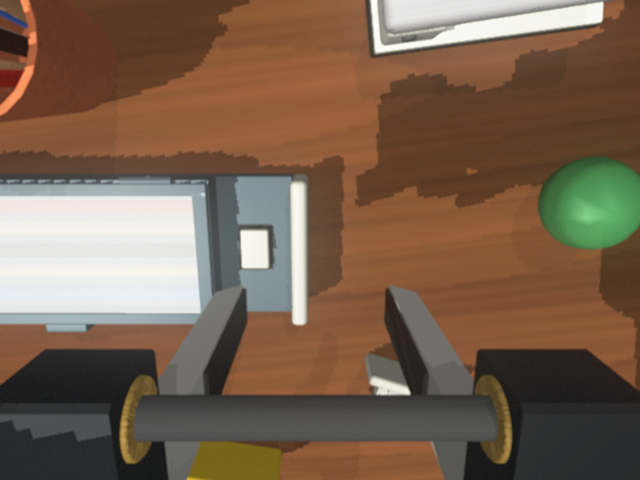

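View pics/s2c.png

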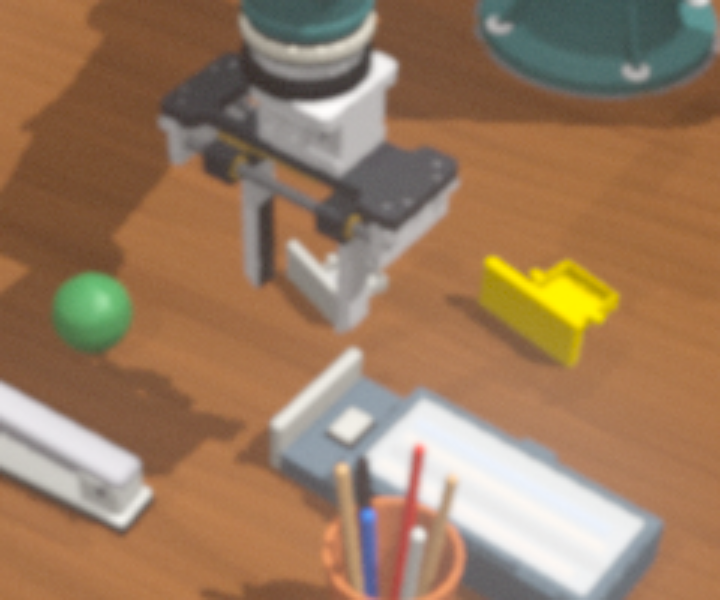

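The wrist view shows the button at (256,248), the panel at (300,250), and the fingertips at about (235,290) and (397,290). Now I'll measure these in the tool frame.

```bash
python3 - <<'E'
from h import *
from scipy.spatial.transform import Rotation as Ro
w=dict(np.load('w1.npz'));K=w['mtx'];d=w['depth'];H=w['hand_eye']
v,u=np.mgrid[:480,:640]
C=np.stack([(u-K[0,2])/K[0,0]*d,(v-K[1,2])/K[1,1]*d,d],-1)
T=C@H[:3,:3].T+H[:3,3]
R=Ro.from_euler('xyz',w['rot']).as_matrix();W=T@R.T+w['pos']
im=w['image'];hsv=cv2.cvtColor(im,cv2.COLOR_RGB2HSV)
m=((hsv[...,1]<50)&(hsv[...,2]>170)).astype(np.uint8);m[:170]=0;m[328:]=0;m[:,:225]=0;m[:,330:]=0
n,l,st,ce=cv2.connectedComponentsWithStats(m)
for i in range(1,n):
    if st[i,4]>100:
        z=np.median(W[l==i][:,2]);k=(l==i)&(abs(W[...,2]-z)<.003)
        print(st[i],ce[i],'W',np.median(W[k],0),'T',np.median(T[k],0),'Tmin',np.percentile(T[k],2,0),'Tmax',np.percentile(T[k],98,0))
        if st[i,3]>80:
            rr=np.argwhere(k); a=np.polyfit(W[k][:,0],W[k][:,1],1);print('panel slope dy/dx',a, cv2.minAreaRect((W[k][:,:2]*1000).astype(np.float32)))
# fingers: points with d< .25 
f=(d>0)&(T[...,2]>-.01)&(T[...,2]<.024)&(abs(T[...,0])<.02)
for sg in(-1,1):
    k=f&(sg*T[...,1]>0); print(sg,k.sum(),T[k].min(0),T[k].max(0))
E
```

```text
[ 290  182   16  143 2072] [298.00723938 251.99227799] W [0.55143986 0.04058943 0.044656  ] T [ 0.00614096 -0.01142569  0.09120896] Tmin [-0.03938637 -0.01579433  0.08969501] Tmax [ 0.04615135 -0.00722367  0.09310104]
panel slope dy/dx [-0.11521592  0.10404926] ((548.1660766601562, 41.072608947753906), (8.948895454406738, 90.34040832519531), 83.16771697998047)
[ 240  230   29   39 1036] [254.03571429 248.62065637] W [0.55206776 0.06957768 0.0279388 ] T [ 0.00346984 -0.04035108  0.10790113] Tmin [-0.00911118 -0.04875301  0.10640531] Tmax [ 0.01534528 -0.03213024  0.10936319]
-1 1320 [-0.0078488  -0.04402093 -0.00998065] [ 0.01091769 -0.03144841  0.02204644]
1 1328 [-0.00792011  0.02983914 -0.00997148] [0.01099138 0.04232741 0.02158386]
```

```bash
python3 -m inch '[{"linear":[0.033,0.023,-0.2],"twist":0,"gripper":0.66},{"linear":[0.033,0.023,-0.4],"twist":0,"gripper":0.66},{"linear":[0.033,0.023,-0.6],"twist":0,"gripper":0.66},{"linear":[0.033,0.023,-0.7],"twist":0,"gripper":0.66},{"linear":[0.033,0.023,-0.78],"twist":0,"gripper":0.66},{"linear":[0.033,0.023,-0.78],"twist":0,"gripper":0.66},{"linear":[0.033,0.023,-0.78],"twist":0,"gripper":0.66},{"linear":[0.033,0.023,-0.78],"twist":0,"gripper":0.66}]'
python3 - <<'E'
from h import *
o=robot.get_obs();print(o['time'],o['tool_pos'],o['ee_rot'],o['wrist_force'])
w=snap('wrist','w2.png');s=snap('scene','s3.png')
cv2.imwrite('pics/s3c.png',cv2.resize(s['image'][130:330,230:470,::-1],None,fx=3,fy=3))
E
```

```text
time: 2.62
tool_pos: [0.5499, 0.0316, 0.0612]
ee_rot: [-3.142, -0.003, -0.118]
wrist_force: [-0.3, -0.2, 0.7]
width: 0.0622
2.6167 [0.54990947 0.03159393 0.06123351] [-3.14151945e+00 -3.00606764e-03 -1.18008763e-01] [-0.34877106 -0.18759161  0.68389077]
```

View pics/w2.png

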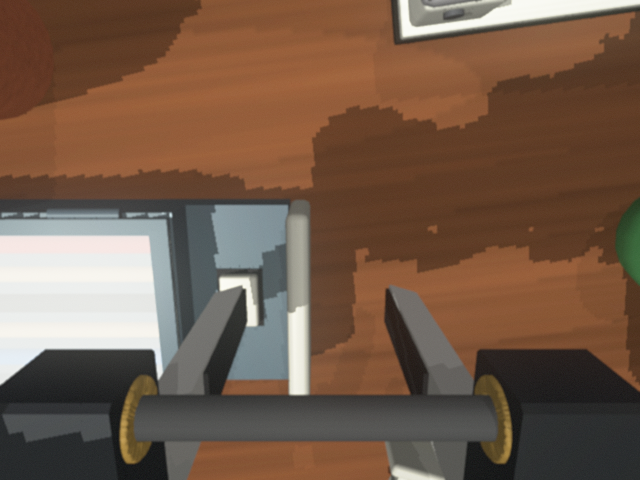

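View pics/s3c.png

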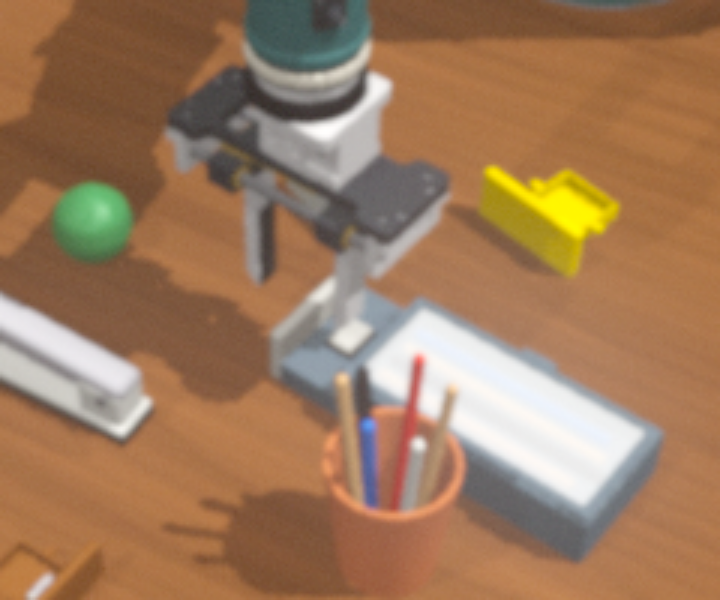

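Finger A is centred over the button (tool y 38.0 mm against finger centre 37.7 mm), and finger B stands in front of the panel. Now I'll press gently.

```bash
python3 -m inch '[{"linear":[0,0,-0.06],"twist":0,"gripper":0.66},{"linear":[0,0,-0.12],"twist":0,"gripper":0.66},{"linear":[0,0,-0.13],"twist":0,"gripper":0.66},{"linear":[0,0,-0.14],"twist":0,"gripper":0.66},{"linear":[0,0,-0.14],"twist":0,"gripper":0.66},{"linear":[0,0,-0.14],"twist":0,"gripper":0.66}]'
python3 - <<'E'
from h import *
o=robot.get_obs();print(o['time'],o['tool_pos'],o['wrist_force'])
w=snap('wrist','w3.png')
E
```

```text
time: 3.22
tool_pos: [0.5494, 0.0319, 0.0461]
ee_rot: [-3.142, -0.001, -0.118]
wrist_force: [1.0, 0.4, 2.9]
width: 0.0619
3.2167 [0.5494201  0.03189111 0.04612326] [0.96159633 0.38077353 2.90544286]
```

View pics/w3.png

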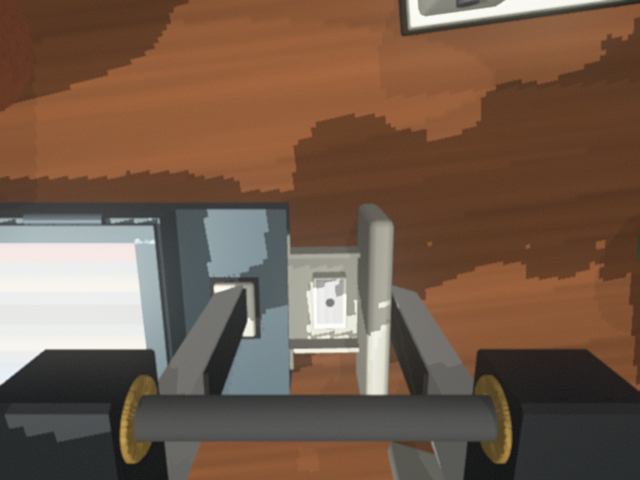

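It popped: the wrist view shows the panel (375,300) standing about 34 mm out against finger B (400,300), with the bin still in its slot. I'll hold a moment, ease the fingers 3 mm clear, then lift straight up.

```bash
python3 -m inch '[{"linear":[0,0,0],"twist":0,"gripper":0.66},{"linear":[0,0,0],"twist":0,"gripper":0.66},{"linear":[0,0,0.0],"twist":0,"gripper":0.72},{"linear":[0,0,0.0],"twist":0,"gripper":0.72},{"linear":[0,0,0.1],"twist":0,"gripper":0.72},{"linear":[0,0,0.3],"twist":0,"gripper":0.72},{"linear":[0,0,0.6],"twist":0,"gripper":0.72},{"linear":[0,0,0.9],"twist":0,"gripper":0.72},{"linear":[0,0,0.9],"twist":0,"gripper":0.72},{"linear":[0,0,0.9],"twist":0,"gripper":0.72}]'
python3 - <<'E'
from h import *
from scipy.spatial.transform import Rotation as Ro
o=robot.get_obs();print(o['time'],o['tool_pos'],o['wrist_force'])
w=snap('wrist','w4.png');s=snap('scene','s4.png')
cv2.imwrite('pics/s4c.png',cv2.resize(s['image'][130:330,230:470,::-1],None,fx=3,fy=3))
K=w['mtx'];d=w['depth'];H=w['hand_eye'];v,u=np.mgrid[:480,:640]
C=np.stack([(u-K[0,2])/K[0,0]*d,(v-K[1,2])/K[1,1]*d,d],-1)
W=(C@H[:3,:3].T+H[:3,3])@Ro.from_euler('xyz',o['ee_rot']).as_matrix().T+o['tool_pos']
hsv=cv2.cvtColor(w['image'],cv2.COLOR_RGB2HSV)
e=np.array([.117,.993]);D=W[...,:2]-[.5521,.0696];yc=D@e;xc=D@[.993,-.117]
k=(abs(W[...,2]-.044)<.004)&(abs(xc)<.04)&(yc<-.026)&(yc>-.12)
print('panel top n',k.sum(),'y range',np.percentile(yc[k],[2,50,98]),'z',np.median(W[k][:,2]))
for a in(-.03,.0,.03):
  kk=k&(abs(xc-a)<.008);print(a,kk.sum(),np.median(W[kk][:,2]) if kk.any() else None,np.median(yc[kk]) if kk.any() else None)
b=(abs(xc)<.01)&(abs(yc)<.007);print('button z',np.median(W[b][:,2]),b.sum())
E
```

```text
time: 4.1
tool_pos: [0.5492, 0.0324, 0.1373]
ee_rot: [-3.141, -0.002, -0.117]
wrist_force: [-0.3, -0.4, -0.6]
width: 0.0674
4.1 [0.54921028 0.03235628 0.13730347] [-0.26022938 -0.39859329 -0.61755387]
panel top n 2028 y range [-0.06755389 -0.06247519 -0.05781191] z 0.04405053305902051
-0.03 376 0.04400964604497082 -0.06296132112110595
0.0 416 0.04399685785031937 -0.06246459294256346
0.03 434 0.04409417567454811 -0.06215536524239336
button z 0.1731538373718665 4001
```

View pics/w4.png

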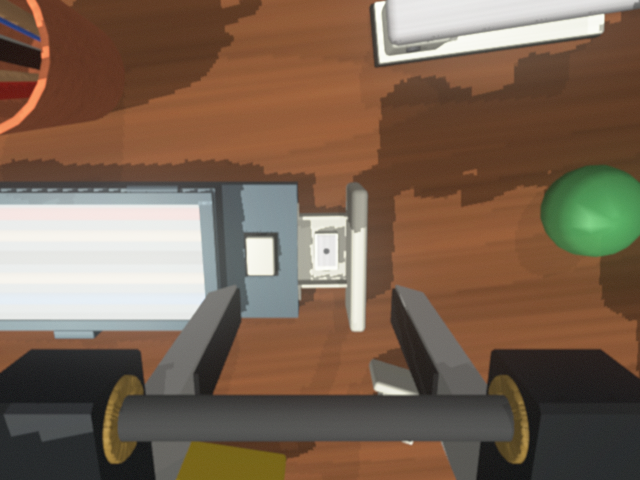

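View pics/s4c.png

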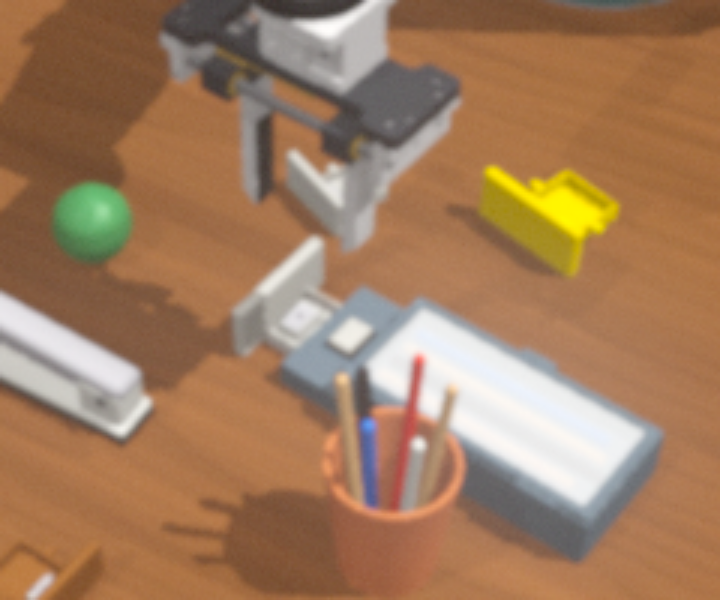

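The panel stands level at y ≈ -67 mm, about 33 mm out, and the gripper is clear. The button height reading was spoiled by gripper pixels, so I'll redo it by colour blob, check the bystanders and check that the drawer is still.

```bash
python3 -m inch '[{"linear":[0,0,0.1],"twist":0,"gripper":0.72},{"linear":[0,0,0.1],"twist":0,"gripper":0.72},{"linear":[0,0,0.1],"twist":0,"gripper":0.72}]'
python3 - <<'E'
from h import *
from scipy.spatial.transform import Rotation as Ro
o=robot.get_obs();w=snap('wrist','w5.png')
K=w['mtx'];d=w['depth'];H=w['hand_eye'];v,u=np.mgrid[:480,:640]
C=np.stack([(u-K[0,2])/K[0,0]*d,(v-K[1,2])/K[1,1]*d,d],-1)
W=(C@H[:3,:3].T+H[:3,3])@Ro.from_euler('xyz',o['ee_rot']).as_matrix().T+o['tool_pos']
D=W[...,:2]-[.5521,.0696];yc=D@[.117,.993];xc=D@[.993,-.117]
k=(abs(W[...,2]-.044)<.004)&(abs(xc)<.04)&(yc<-.04)&(yc>-.12);print('panel y',np.percentile(yc[k],[2,50,98]))
b=(abs(xc)<.01)&(abs(yc)<.007)&(W[...,2]<.04);print('button z',np.median(W[b][:,2]),b.sum())
b=(abs(abs(xc)-.03)<.008)&(abs(yc)<.007)&(W[...,2]<.04);print('deck z',np.median(W[b][:,2]))
a=np.load('scene1.npz')['image'];s=snap('scene')['image']
for n,(x0,x1,y0,y1) in dict(pw=(240,280,185,225),stap=(210,285,220,280),cup=(335,390,250,330)).items():
    f=lambda i:cv2.cvtColor(i[y0:y1,x0:x1],cv2.COLOR_RGB2GRAY).astype(np.float32)
    print(n,cv2.phaseCorrelate(f(a),f(s)))
E
```

```text
time: 4.45
tool_pos: [0.5487, 0.032, 0.1452]
ee_rot: [-3.142, 0.001, -0.118]
wrist_force: [-0.2, -1.1, 0.1]
width: 0.068
panel y [-0.06757032 -0.06241571 -0.05784603]
button z 0.0280377003396014 599
deck z 0.020953965048565157
pw ((0.019180295995127494, -0.15656867758006854), 0.8289205008745193)
stap ((0.5373873658730659, 0.07205510574058493), 1.0134782286749946)
cup ((-0.02017303261302672, -0.004929997717539436), 1.0033287143707275)
```

The drawer is at rest, the button is up (28.0 mm against the 27 mm nominal, with the deck reading 21 mm) and the bystanders have not moved.

```bash
python3 -c "
from bench import robot
print(robot.close_job())"
```

```text
the job is handed in; nothing more can be done
None
```

I pressed the ejector button with one fingertip. The drawer popped out and stopped against the other finger, and I then eased the fingers clear, lifted off and handed the job in. No verdict came back. The robot clock read about 4.5 s, against the 32 s limit.

Last checks before handing in:
- **Drawer:** the outer face is at about y = -67.5 mm, so the drawer is about 33 mm out and still in its slot. The panel top is level at 44 mm. Two readings about 0.35 s apart agree, so it was at rest.
- **Button:** up again, reading 28.0 mm. The deck reads about 1 mm high too, so this matches the 27 mm given.
- **Bystanders:** the cup, stapler and paperweight shifted by no more than about half a pixel in the scene view.
- **Robot:** clear of everything, with the fingertips about 120 mm above the desk.

One reading failed: my first button height (0.173 m) had picked up pixels of the gripper itself, so I repeated it with those masked out.

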